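# Click the compressor's wheel round to its post

### The arm

A 6-joint arm with a two-finger parallel gripper is mounted at the origin on the work surface. World frame = base frame: x ahead of the robot, y to its left, z up, the work surface at z = 0. Lengths are in mm, angles in rad, forces in N, time in s.
With the tool pointing down it reaches from about 275 to 825 mm from the base axis. Payload 4.9 kg.
Tool frame: the origin (TCP) lies at the very end of the fingers, on their centre line; the grasp point (between the pads) lies 19 mm behind it; z points along the fingers, y is the direction in which the jaws open and shut (so a half turn about z gives the same grasp; the last joint's range is limited). The gripper opens to 85 mm and grips with 20 to 120 N. Pads are 22 mm wide; open, the fingers measure 114 mm over their backs; the gripper's body (76 mm by 85 mm) begins 54 mm behind the grasp point. The pads swing forward as they close: fully open they stand 13 mm farther back than shut.
Start: joints at [-1.41, 0.326, -0.193, 1.052, 0, 1.437], TCP at [159.813, -526.287, 231.281] pointing down, gripper open.
Joint ranges: [-2.65, 2.65], [-0.97, 1.79], [-1.3, 1.35], [-1.93, 2.1], [-1.47, 1.37], [-3.14, 3.14]. Speed limits (rad/s): [2.57, 2.57, 3.14, 3.14, 3.14, 3.14].

### API

Orientations are given as [roll, pitch, yaw] about the fixed x, y, z axes, in that order (R = Rz(yaw) Ry(pitch) Rx(roll)).
In Python, from bench import bot, solve_ik, imaging gives the robot as it stands. Calls block until the motion is done:
- bot.move_ptp(position, orientation): joint-space move of the TCP to a pose.
- bot.movel(position, rot=None, max_speed=150, threshold=None): straight line of the TCP; rot=None keeps the orientation; max_speed is the mean speed in mm/s. With threshold (N) it stops when the force on the tool has changed by that much, and returns True; else False.
- bot.move_j(angles): joint-space move.
- bot.grip(opening, effort=None): opening from 0.0 (shut) to 1.0 (fully open); effort is the grip in N (None keeps the last); returns when the fingers have stopped.
- bot.dwell(seconds).
- solve_ik(position, orientation): joint angles nearest the present ones, or None.
- bot.get_state(): the state.
- imaging.capture(name): name is "scene" or "top" or "wrist"; returns the picture (384x512x3 uint8, blue, green, red); there is no depth.
- imaging.camera_model(name): a dict with "K" (3x3 intrinsics, pixels), "k1" (the pictures are not rectified: a ray, as slopes to the right and down, at radius r is drawn at 1 + k1 r^2 times it, then the intrinsics apply), "position" and "rotation" of the camera in the world. Camera axes: x right, y up, looking along -z (the intrinsics and any distortion apply to the point x, -y, -z); pixel columns grow to the right and rows downward; lengths in mm; the calibration is good to about 2 mm. A picture is of the moment at which its call begins: read the wrist's pose just before it. camera_model takes no time and is no camera call; for the wrist camera it gives the pose at the moment of the call.
A pose or a line that the arm cannot do raises bot.IKError and nothing moves.
- bot.sign_off(): hands the job in, once; it reports no verdict.
The state is a dict: "t": time; "qpos": joint angles; "joint_velocities": joint speeds; "effort": joint torques, N m; "tcp_pos": TCP position; "orientation": TCP orientation; "contact_force": force on the tool from outside, world axes, zero at the start; "wrist_torque": the same for the moment, N m; "opening": opening from 0.0 (shut) to 1.0 (fully open).
Only numpy, scipy, OpenCV 4.12 (cv2) and the standard library are available. Lean on these libraries where they do the work, as an engineer would, in place of code of your own. Each camera call takes 0.05 s, during which the arm holds its last target.

### The job

On the compressor pedal with the six-lugged click wheel, flick the edge of the wheel clockwise (seen from above) with a fingertip, click by click, until the lug that carries the raised rib points straight at the little upright post on the pedal, and go no click further. Push the wheel lightly, do not pinch or force it, leave the pedal standing where it is without lifting or shoving it, and leave the other things on the stool alone.

Things in the scene. Friction and masses are not known exactly. Their poses are not given: they have to be found in the camera images.
- compressor: The loose blue compressor pedal, 150 long (x) x 100 wide (y), top face 46 mm above the stool, about 1 kg, on rubber feet (slides if pushed hard). Origin: centre of its underside. Its -x end, which carries the click wheel, looks roughly towards the robot (yaw within 0.45 rad). Behind the wheel stand two fixed knobs (at x 18, y +-30 mm, 58 mm high) and a footswitch (x 52, 63 mm high) (unused).
- click_wheel: The wheel: a flat black plastic star over the pedal's -x end, overhanging it by 14 mm. Hub disc of radius 20 mm, six radial lugs 60 degrees apart, 5 mm thick, reaching to 34 mm from the axis; hub and lugs lie 51 to 65 mm above the stool, 5 mm clear of the pedal's top. Origin: on the axis at the wheel's underside; z up, x along the ribbed lug; it turns with the wheel.
- wheel_axis (a point): Point on the wheel's upright axis, level with its top: 65 mm above the stool, 55 mm to -x of the pedal's origin; axes as the pedal's. At every click one lug points along the pedal's -x, and gaps are centred 30 degrees to either side of it. A fingertip up to 22 mm wide fits into a gap, as far in as 24 mm from the axis, from outside or from above.
- post_top (a point): Top of the fixed upright index post on the pedal: a steel pin of 6 mm diameter, 66 mm above the stool, 43 mm from the wheel's axis towards the pedal's +x.
- rib_end (a point): Outer end of the raised aluminium rib, 4 mm wide and 4 mm high, that runs from the hub along the top of one lug; 33 mm from the wheel's axis, 69 mm above the stool.
- wheel_turn (a joint): Turn of the wheel, rad, growing clockwise seen from above; 0: ribbed lug at the post. A spring detent clicks every 1.047 rad (60 degrees) at whole multiples. Starts two, three or four clicks short (-2.09, -3.14, -4.19); stops at -4.75 and 1.6. 1 to 2 N on a lug's end turns it; past half a click it snaps on to the next, let go earlier it snaps back.
- fuzz: Loose pale green fuzz pedal, 115 x 70 mm, 50 mm high with its knobs, beside the compressor. Origin: centre of its underside.
- pick_stand: Loose clear acrylic pick stand, 60 x 80 mm, 55 mm high, on the compressor's other side. Origin: centre of its underside.
- hex_key: Loose L-shaped steel hex key lying flat, 85 x 26 mm, 6 mm thick. Origin: on its underside, near the middle of the long arm.
- clip: Loose white plastic clip, 50 x 14 mm, 18 mm high. Origin: centre of its underside.
- slide_tube: Loose brass guitar slide standing on end, 27 mm across, 60 mm high, beyond the compressor. Origin: centre of its underside.
- tuner: Loose black tuner box, 45 x 100 mm, 20 mm high, beyond the compressor. Origin: centre of its underside.
There are look-alikes about, which are no part of the job. There is more than one size of the compressor; the one meant has the size given above.

How it is judged:
By the outcome, as a careful person would: the job done as asked, in the order asked, and still so for the second after the job is handed in, with the robot touching nothing.
It also fails if it takes over 72 s, if anything falls off the work surface, if the arm or the gripper's body presses on something with over 40 N, if the wrist force passes 120 N, or if a joint passes its speed limit or range.

## Working session

There is one attempt and no reset: what is moved stays moved. The work goes in short steps, each a Python script; the robot and the scene stay as the last script left them, time stands still between calls to the robot, and variables do not carry over. Pictures are saved under pics/ and viewed, and the job is handed in when it is done.

```bash
ls; mkdir -p pics; python3 - <<'E'
from bench import bot, imaging
import cv2
print(bot.get_state()['t'])
for n in("scene","top"):
    im=imaging.capture(n); cv2.imwrite(f'pics/{n}0.png',im); m=imaging.camera_model(n);print(n,m)
E
```

```text
pics
0.0
scene {'K': array([[347.45220761,   0.        , 256.88678986],
       [  0.        , 347.45220761, 185.61496605],
       [  0.        ,   0.        ,   1.        ]]), 'k1': -0.022996124497737854, 'position': array([1051.10474949, -435.70913555,  561.06179969]), 'rotation': array([ 0.92290083, -0.01183765,  0.773113  ])}
top {'K': array([[426.16264161,   0.        , 259.54001538],
       [  0.        , 426.16264161, 195.38111599],
       [  0.        ,   0.        ,   1.        ]]), 'k1': -0.06755802292261813, 'position': array([385.5603199 ,  43.16676612, 870.59688797]), 'rotation': array([ 0.21903295,  0.00654041, -1.72720417])}
```

View pics/scene0.png

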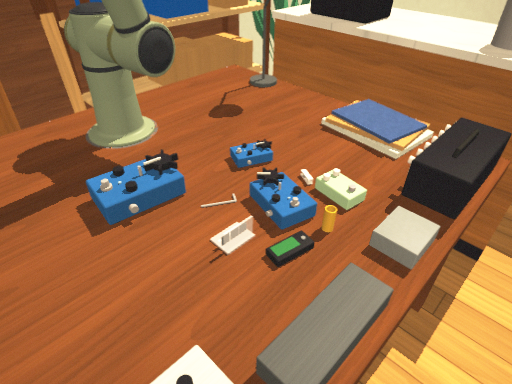

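View pics/top0.png

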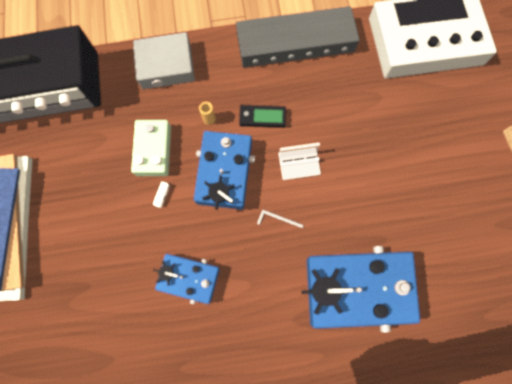

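The middle blue pedal at about (222,170) in the top view is the target by its neighbours. I'll set up ray casting and measure it.

```bash
cat > h.py <<'E'
from bench import bot, solve_ik, imaging
import cv2, numpy as np
from scipy.spatial.transform import Rotation as Ro
def R(m): 
    r=np.array(m['rotation']); return r if r.shape==(3,3) else Ro.from_euler('xyz',r).as_matrix()
def dist(m): return np.array([m['k1'],0,0,0,0.])
def rays(m,px):
    u=cv2.undistortPoints(np.array(px,float).reshape(-1,1,2),m['K'],dist(m)).reshape(-1,2)
    d=np.c_[u[:,0],-u[:,1],-np.ones(len(u))]
    return d@R(m).T
def plane(m,px,z):
    d=rays(m,px);p=np.array(m['position']); return p+d*((z-p[2])/d[:,2])[:,None]
def proj(m,P):
    q=(np.array(P,float).reshape(-1,3)-m['position'])@R(m); q=q*[1,-1,-1]
    return cv2.projectPoints(q,np.zeros(3),np.zeros(3),m['K'],dist(m))[0].reshape(-1,2)
def blue(im):
    h=cv2.cvtColor(im,cv2.COLOR_BGR2HSV); return cv2.inRange(h,(100,150,90),(120,255,255))
E
python3 - <<'E'
from h import *
m=imaging.camera_model('top'); im=cv2.imread('pics/top0.png')
ms=imaging.camera_model('scene'); print(proj(ms,[0,0,0]))
b=cv2.morphologyEx(blue(im),cv2.MORPH_CLOSE,np.ones((15,15)))
for c in cv2.findContours(b,0,2)[0]:
    if cv2.contourArea(c)<500: continue
    P=plane(m,c.reshape(-1,2),46)[:,:2].astype(np.float32); r=cv2.minAreaRect(P); print(c.reshape(-1,2).mean(0),r)
x,y=170,110; cv2.imwrite('pics/c0.png',cv2.resize(im[y:y+120,x:x+110],None,fx=5,fy=5,interpolation=cv2.INTER_CUBIC))
E
```

```text
[[122.34680643 129.94809708]]
```

View pics/c0.png

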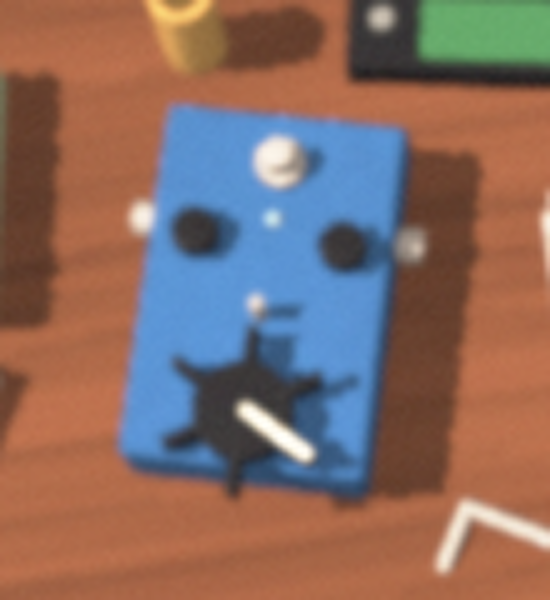

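```bash
python3 - <<'E'
from h import *
m=imaging.camera_model('top'); im=cv2.imread('pics/top0.png')
print(cv2.cvtColor(im,cv2.COLOR_BGR2HSV)[[150,180],[235,205]])
h=cv2.cvtColor(im,cv2.COLOR_BGR2HSV)
b=cv2.inRange(h,(98,100,150),(125,255,255))
b=cv2.morphologyEx(b,cv2.MORPH_CLOSE,np.ones((9,9)))
for c in cv2.findContours(b,0,2)[0]:
    if cv2.contourArea(c)<500: continue
    P=plane(m,c.reshape(-1,2),46)[:,:2].astype(np.float32); r=cv2.minAreaRect(P); print(c.reshape(-1,2).mean(0),r)
f=lambda x,y:(170+(x+.5)/5-.5,110+(y+.5)/5-.5)
print('post',plane(m,[f(256,300)],66))
print('footsw',plane(m,[f(279,155)],63)); print('knobs',plane(m,[f(196,229),f(343,243)],58))
print('ribend',plane(m,[f(312,458)],69)); print('hub',plane(m,[f(243,402)],65))
print('lugs',plane(m,[f(252,330),f(182,363),f(168,442),f(232,493),f(318,380)],65))
E
```

```text
[[106 146 211]
 [106 140 191]]
[186.57575758 278.08080808] ((429.8779296875, 182.83938598632812), (105.09323120117188, 69.67100524902344), 66.71549224853516)
[361.21818182 293.58181818] ((356.47479248046875, -145.7974853515625), (204.2369384765625, 132.90859985351562), 83.109130859375)
[221.84337349 173.24096386] ((635.999755859375, 84.75090026855469), (96.28974151611328, 147.14434814453125), 74.7144775390625)
post [[626.4892771   87.50762538  66.        ]]
footsw [[685.75602325  70.40257065  63.        ]]
knobs [[661.94327675 107.69737215  58.        ]
 [646.79833196  50.4353558   58.        ]]
ribend [[559.64429968  74.62602147  69.        ]]
hub [[586.75337191  98.16066105  65.        ]]
lugs [[614.93225069  90.76984543  65.        ]
 [606.03591099 119.64371496  65.        ]
 [575.55465715 129.07966929  65.        ]
 [551.7204787  107.21894613  65.        ]
 [590.87334816  68.06923548  65.        ]]
```

Target confirmed: its top measures 147x96 mm, against 105 and 204 for the look-alikes. Axis is at about (583.5, 98.4) and yaw is about -0.262. The rib lies 120° clockwise of the post, so it starts at -4.19 and needs four clicks. Next: shut the gripper, go above the wheel's robot-facing side and look.

```bash
cat >> h.py <<'E'
AX=np.array([583.5,98.4]); YAW=-0.262
def pose(phi_deg,r,z,s=-np.pi/2):
    a=np.radians(phi_deg)+YAW
    y=(a+s+np.pi)%(2*np.pi)-np.pi
    return [AX[0]+r*np.cos(a),AX[1]+r*np.sin(a),z],[np.pi,0,y]
E
python3 - <<'E'
from h import *
print(bot.get_state()['orientation'])
for s in(-np.pi/2,np.pi/2):
  for p in(215,150):
    print(s,p,pose(p,43,57,s),solve_ik(*pose(p,43,57,s)))
bot.grip(0.0,20)
m=imaging.camera_model('wrist'); print(m['position'],m['rotation'],bot.get_state()['tcp_pos'],bot.get_state()['t'])
cv2.imwrite('pics/w0.png',imaging.capture('wrist'))
E
```

```text
[-3.14010453e+00 -1.87426003e-04  2.94763460e-01]
-1.5707963267948966 215 ([np.float64(543.0902677425278), np.float64(83.70124022648815), 57], [3.141592653589793, 0, np.float64(1.9196615649929125)]) [ 0.01857404  0.50319505 -0.41682145  0.65077982  0.          1.24050513]
-1.5707963267948966 150 ([np.float64(553.1005087534252), np.float64(128.8116907117875), 57], [3.141592653589793, 0, np.float64(0.7851975511965978)]) [ 0.09884624  0.53063235 -0.36614138  0.6740226   0.          2.45524134]
1.5707963267948966 215 ([np.float64(543.0902677425278), np.float64(83.70124022648815), 57], [3.141592653589793, 0, np.float64(-1.2219310885968806)]) [ 0.01857404  0.50319505 -0.41682145  0.65077982  0.         -1.90108752]
1.5707963267948966 150 ([np.float64(553.1005087534252), np.float64(128.8116907117875), 57], [3.141592653589793, 0, np.float64(-2.3563951023931953)]) [ 0.09884624  0.53063235 -0.36614138  0.6740226   0.         -0.68635131]
[ 230.19185166 -505.26775912  375.3664352 ] [-2.92522659e-01  9.48700260e-04 -1.27557579e+00] [ 159.81768752 -526.3025623   231.30122634] 0.8667
```

View pics/w0.png

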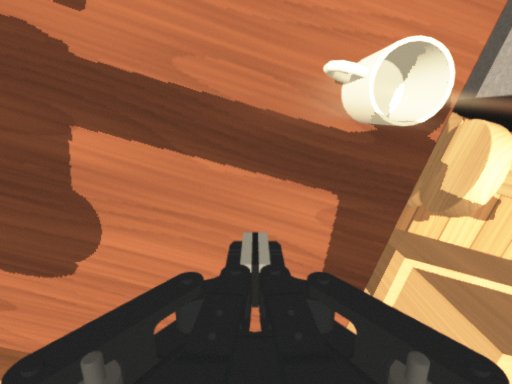

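```bash
python3 - <<'E'
from h import *
m=imaging.camera_model('wrist'); s=bot.get_state(); T=Ro.from_euler('xyz',s['orientation']).as_matrix(); t=np.array(s['tcp_pos'])
for q in [(0,0,0),(11,0,0),(-11,0,0),(0,14.5,0),(0,-14.5,0),(0,14.5,-19),(0,-14.5,-19),(11,14.5,0),(-11,14.5,0)]: print(q,proj(m,t+T@np.array(q,float)))
im=cv2.imread('pics/w0.png')[210:340,180:330]; cv2.imwrite('pics/w0c.png',cv2.resize(im,None,fx=4,fy=4))
E
```

```text
(0, 0, 0) [[254.41704097 245.47787733]]
(11, 0, 0) [[254.41890284 228.00911579]]
(-11, 0, 0) [[254.41519155 262.28792182]]
(0, 14.5, 0) [[279.33284156 245.50869523]]
(0, -14.5, 0) [[229.50471338 245.46453453]]
(0, 14.5, -19) [[282.48233921 262.57185817]]
(0, -14.5, -19) [[226.18752753 262.51932556]]
(11, 14.5, 0) [[279.83141982 228.03623069]]
(-11, 14.5, 0) [[278.85730763 262.32203301]]
```

View pics/w0c.png

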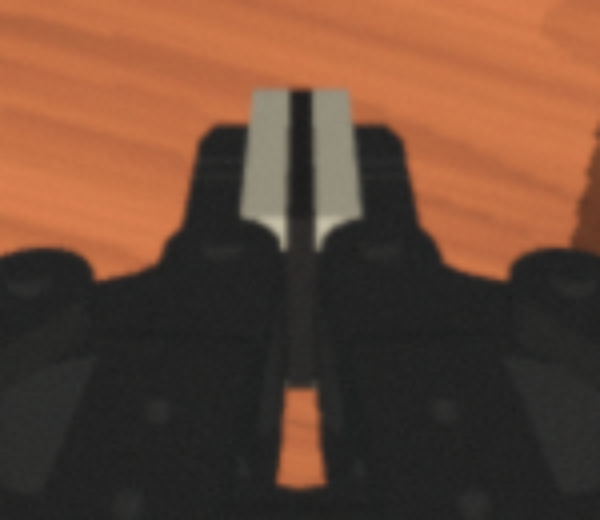

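The wrist view shows silver pads about 14 mm thick in total at the tip, with black backing to ±14.5 mm. I need the finger profile near the tip, so I'll look with the scene camera from two sides.

```bash
python3 - <<'E'
from h import *
m=imaging.camera_model('scene')
P=[620,-330,420]
L=[]
for y in(-0.26,-0.26+np.pi/2):
    bot.move_ptp(P,[np.pi,0,y]); im=imaging.capture('scene'); t=np.array(bot.get_state()['tcp_pos'])
    c=proj(m,t)[0]; 
    T=Ro.from_euler('xyz',bot.get_state()['orientation']).as_matrix()
    print(c,[ (q,(proj(m,t+T@np.array(q,float))[0]-c).round(1)*8) for q in [(0,14.5,0),(11,0,0),(0,0,-19)]])
    u,v=c.astype(int); u=np.clip(u,25,486);v=np.clip(v,45,370)
    L.append(cv2.resize(im[v-45:v+14,u-25:u+25],None,fx=8,fy=8,interpolation=cv2.INTER_CUBIC)); print(u-25,v-45)
o=np.hstack(L); o=(255*(o/255.)**0.6).astype(np.uint8); cv2.imwrite('pics/g.png',o); print(bot.get_state()['t'])
E
```

```text
[44.19479771 81.0932888 ] [((0, 14.5, 0), array([-115.2,   19.2])), ((11, 0, 0), array([ 7.2, 25.6])), ((0, 0, -19), array([ -48.8, -136. ]))]
19 36
[45.00982718 80.77336371] [((0, 14.5, 0), array([ 9.6, 33.6])), ((11, 0, 0), array([ 85.6, -14.4])), ((0, 0, -19), array([ -48. , -136.8]))]
20 35
4.35
```

View pics/g.png

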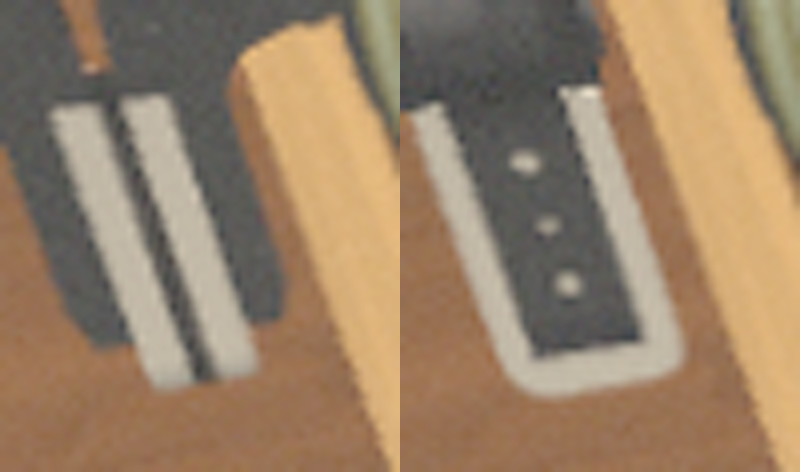

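The finger profile is clear. The pads are 22 mm wide and 14 mm thick at the tip. The black backs are only about 14 mm wide and begin about 5 mm above the tip. Jaw axis radial with the TCP at R≈37 mm suits the gap. I'll go to the approach pose and refine with the wrist camera.

```bash
python3 - <<'E'
from h import *
for s in (-np.pi/2,np.pi/2):
    m=None
S=np.pi/2
bot.move_ptp(*pose(210,75,140,S))
m=imaging.camera_model('wrist'); im=imaging.capture('wrist'); cv2.imwrite('pics/w1.png',im)
np.savez('w1.npz',K=m['K'],k1=m['k1'],position=m['position'],rotation=m['rotation'])
A=[*AX,65]; u=np.array([np.cos(YAW),np.sin(YAW),0]); print(proj(m,[A,np.array(A)+43*u+[0,0,1]])); print(bot.get_state()['t'],bot.get_state()['qpos'])
E
```

```text
[[166.70112159 204.90067441]
 [118.01311693 180.36547062]]
6.9833 [ 1.01032324e-02  3.48680340e-01 -4.12223890e-01  8.09112275e-01
 -4.70920427e-05 -1.82163079e+00]
```

View pics/w1.png

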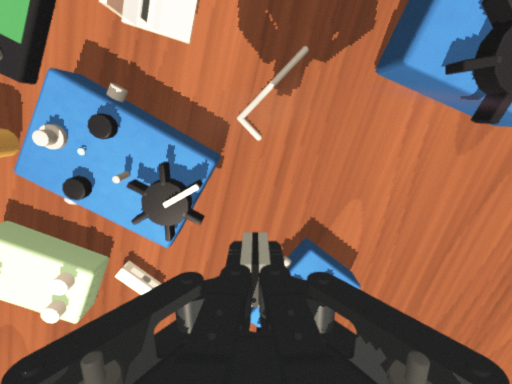

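```bash
python3 - <<'E'
from h import *
m=dict(np.load('w1.npz')); im=cv2.imread('pics/w1.png')
h=cv2.cvtColor(im,cv2.COLOR_BGR2HSV); x0,y0=110,155
cv2.imwrite('pics/w1c.png',cv2.resize(im[y0:y0+95,x0:x0+110],None,fx=6,fy=6,interpolation=cv2.INTER_CUBIC))
E
```

```text
(no output)
```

View pics/w1c.png

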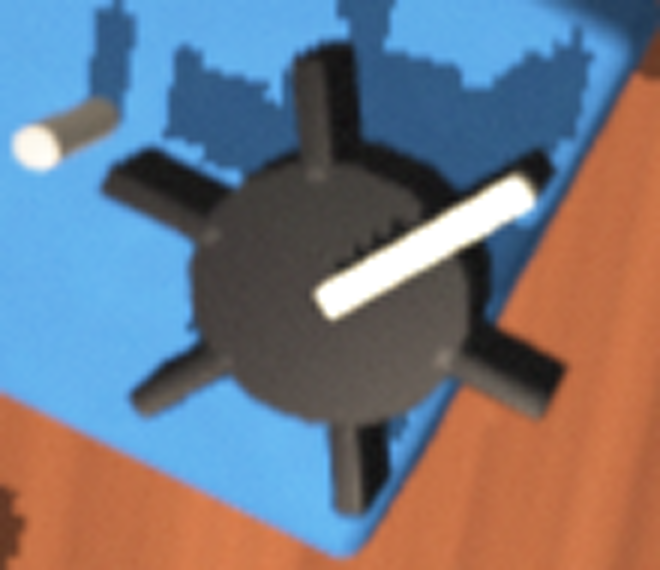

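```bash
python3 - <<'E'
from h import *
m=dict(np.load('w1.npz')); f=lambda x,y:(110+(x+.5)/6-.5,155+(y+.5)/6-.5)
a=plane(m,[f(331,290)],65)[0];p=plane(m,[f(38,148)],66)[0];r=plane(m,[f(530,195)],69)[0]
d=(p-a)[:2];print(a,p,np.hypot(*d),np.arctan2(d[1],d[0]),r,np.degrees(np.arctan2(*(r-a)[1::-1])))
E
```

```text
[585.38148129  97.07556777  65.        ] [626.77782534  86.76475604  66.        ] 42.66110803544384 -0.2441082798754832 [560.6308995   75.03471609  69.        ] -138.31434362101652
```

```bash
cat >> h.py <<'E'
AX=np.array([584.5,97.7]); YAW=-0.258; S=np.pi/2; RI=37.; Z=56
def go(phi,r,z,v=80,th=None):
    p,o=pose(phi,r,z,S); return bot.movel(p,o,max_speed=v,threshold=th)
def F(): return np.round(bot.get_state()['contact_force'],2)
def click(phi_end=150,push=1):
    print('start F',F())
    if go(210,RI,Z,60,4): print('insert touched',F(),bot.get_state()['tcp_pos'])
    print('in F',F())
    for ph in np.arange(200,phi_end-1,-10.):
        t=go(ph,RI,Z,40,8); print(ph,t,F())
        if t: return False
    go(phi_end,75,Z,100); return True
def snap(n):
    m=imaging.camera_model('wrist'); im=imaging.capture('wrist'); c=proj(m,[*AX,65])[0]
    u,v=int(np.clip(c[0],65,447)),int(np.clip(c[1],60,324))
    cv2.imwrite(f'pics/{n}.png',cv2.resize(im[v-60:v+60,u-65:u+65],None,fx=5,fy=5,interpolation=cv2.INTER_CUBIC)); print(bot.get_state()['t'])
E
python3 - <<'E'
from h import *
go(210,75,100); go(210,75,Z)
print(click()); snap('k1')
cv2.imwrite('pics/k1t.png',cv2.resize(imaging.capture('top')[100:230,160:290],None,fx=4,fy=4))
E
```

```text
start F [-0.08 -0.22  1.1 ]
in F [-0.8  -0.01 -0.84]
200.0 False [-0.87 -0.81 -0.13]
190.0 False [-0.75 -0.17 -0.03]
180.0 False [-0.26 -0.31  0.25]
170.0 False [0.2  0.05 0.27]
160.0 False [ 1.65  0.32 -0.67]
150.0 False [0.14 0.03 0.29]
True
11.65
```

View pics/k1.png

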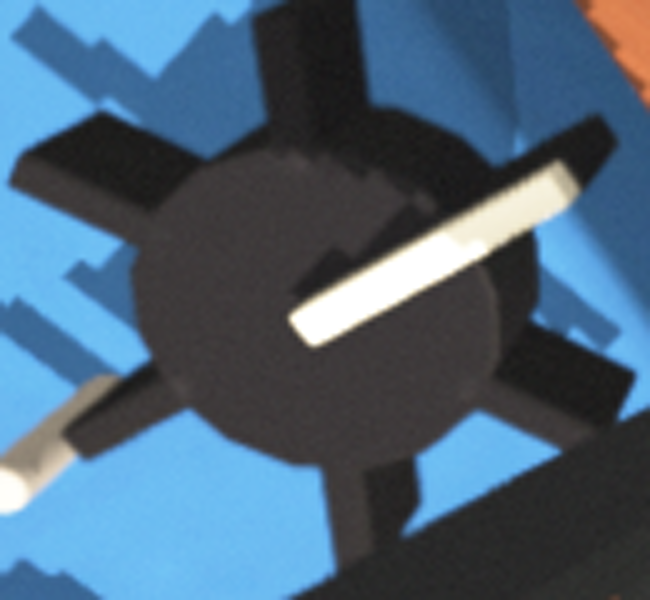

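View pics/k1t.png

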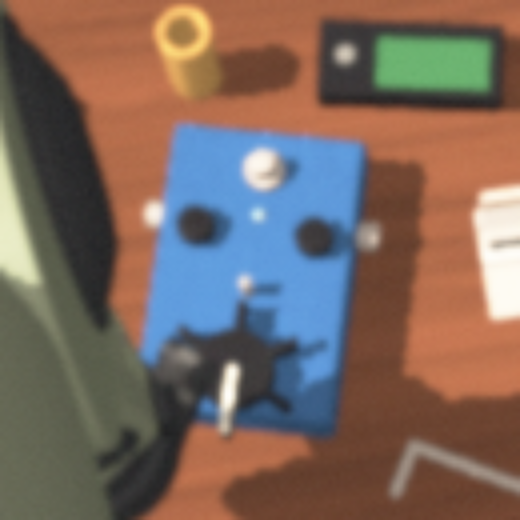

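One click is done: in the top view the rib now points straight away from the post, and forces stayed under 2 N. Next I'll do the second click, then the third with a check in between.

```bash
python3 - <<'E'
from h import *
go(210,75,Z,120)
print(click())
cv2.imwrite('pics/k2t.png',cv2.resize(imaging.capture('top')[100:230,160:290],None,fx=4,fy=4)); print(bot.get_state()['t'])
E
```

```text
start F [-0.74  0.42  0.25]
in F [ 0.25 -0.11 -0.11]
200.0 False [ 0.1  -0.84  0.03]
190.0 False [0.49 0.17 0.08]
180.0 False [-0.67 -0.36 -0.01]
170.0 False [ 0.09 -0.18  0.4 ]
160.0 False [ 1.29  0.69 -0.09]
150.0 False [-0.12 -0.22 -0.21]
True
16.2167
```

View pics/k2t.png

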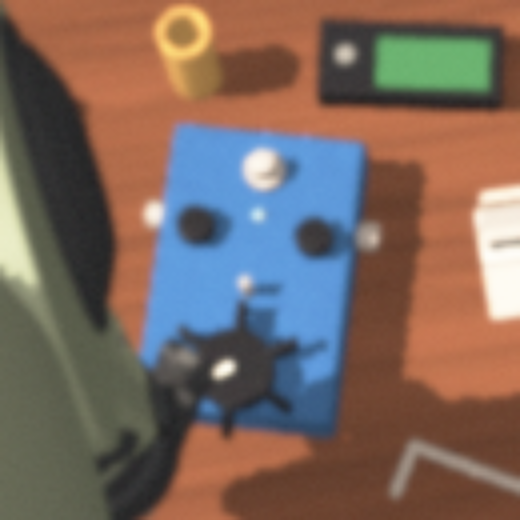

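The second click is done: the rib now points lower-left, partly hidden by the gripper, and the pedal has not moved. Third click next.

```bash
python3 - <<'E'
from h import *
go(210,75,Z,120)
print(click())
cv2.imwrite('pics/k3t.png',cv2.resize(imaging.capture('top')[100:230,160:290],None,fx=4,fy=4)); print(bot.get_state()['t'])
E
```

```text
start F [ 0.93 -1.01  0.44]
in F [-0.63 -0.23  0.12]
200.0 False [ 0.1  -1.   -0.45]
190.0 False [-0.31 -0.09 -0.61]
180.0 False [-0.91  0.29 -0.3 ]
170.0 False [-0.24 -0.25 -1.  ]
160.0 False [ 0.64  2.32 -0.26]
150.0 False [-0.01  0.37  0.16]
True
20.7333
```

View pics/k3t.png

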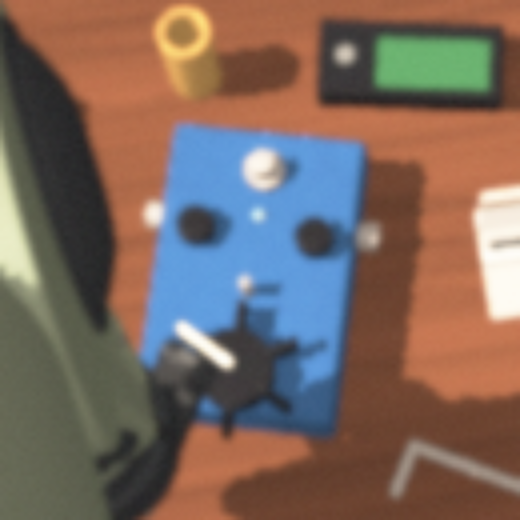

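The rib points upper-left, one click short of the post. Last click, then retreat and check.

```bash
python3 - <<'E'
from h import *
go(210,75,Z,120)
print(click())
go(150,80,140,120)
bot.move_ptp([400,-150,280],[np.pi,0,pose(180,75,0,S)[1][2]])
bot.dwell(.5)
for n in('top','scene'):
    im=imaging.capture(n); cv2.imwrite(f'pics/k4{n}.png',im)
    m=imaging.camera_model(n);c=proj(m,[*AX,65])[0].astype(int)
    cv2.imwrite(f'pics/k4{n}c.png',cv2.resize(im[c[1]-60:c[1]+45,c[0]-45:c[0]+55],None,fx=5,fy=5,interpolation=cv2.INTER_CUBIC))
o=[cv2.imread(f'pics/k4{n}c.png') for n in('top','scene')]; cv2.imwrite('pics/k4.png',cv2.resize(np.hstack(o),(800,420)))
m=imaging.camera_model('top'); im=cv2.imread('pics/k4top.png')
b=cv2.morphologyEx(cv2.inRange(cv2.cvtColor(im,cv2.COLOR_BGR2HSV),(98,100,150),(125,255,255)),cv2.MORPH_CLOSE,np.ones((9,9)))
for c in cv2.findContours(b,0,2)[0]:
    if cv2.contourArea(c)>500: print(cv2.minAreaRect(plane(m,c.reshape(-1,2),46)[:,:2].astype(np.float32)))
print(bot.get_state()['t'],F())
E
```

```text
start F [ 0.47 -0.18  0.63]
in F [-0.43  0.15  0.03]
200.0 False [ 0.03 -1.18  0.17]
190.0 False [ 0.03 -0.44 -0.23]
180.0 False [-0.36  0.57  0.72]
170.0 False [-0.26 -0.19  0.12]
160.0 False [0.93 1.76 0.55]
150.0 False [0.29 0.9  0.3 ]
True
((429.8475036621094, 182.76858520507812), (105.24737548828125, 69.67100524902344), 66.71548461914062)
((356.3994445800781, -145.60279846191406), (204.13980102539062, 132.99530029296875), 83.1687240600586)
((635.906494140625, 84.71099090576172), (96.3309326171875, 146.89157104492188), 74.77924346923828)
27.9917 [-0.02  0.24 -0.35]
```

View pics/k4.png

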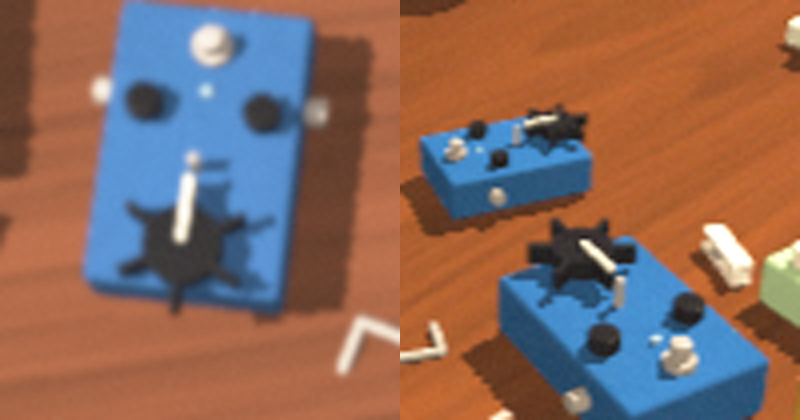

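View pics/k4top.png

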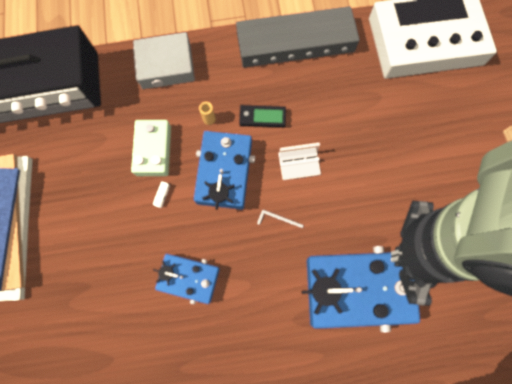

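The rib points straight at the post in both views. The pedal is within 0.1 mm of where it started and everything else is in place. The arm is clear, so I'm handing in.

```bash
python3 -c "
from bench import bot
bot.sign_off()"
```

```text
the job is handed in; nothing more can be done
```

I turned the click wheel four clicks clockwise, and its ribbed lug now points straight at the post. The job is handed in. The rib started 120° clockwise of the post, four clicks short. I pushed each click separately from the robot-facing side with the shut fingertip, and looked at the wheel after each one.

- **Wheel:** in the last top and scene pictures, taken after the arm had backed off, the rib points straight at the post. It did not go a click further.
- **Pedal and other items:** the pedal measured within about 0.1 mm of where it started. Nothing else on the stool shows any movement by eye in the top picture.
- **Forces and time:** contact-force readings, taken between the steps of each push, stayed below about 3 N. The clock stood at 28 s of the allowed 72 s.
- **Disagreement:** the top and wrist cameras differed by about 2 mm on the wheel's axis. I used a point in between, and it left enough clearance in the gaps. No check failed.

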